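Free the bolt and hold the tilt-out tray open

TASK

Turn the black clamp knob on top of the tray unit a quarter turn clockwise to free its sliding bolt, and slide the bolt fully to the left, clear of the clear acrylic tray. Then take the tray's orange bar handle, tilt the tray out towards you to 30 degrees from upright and finish still holding it there by the handle, steady, because it springs shut if let go: I want to put the aircon remote away in it. Leave the other things on the bench where they are.

Things in the scene. Friction and masses are not known exactly. Their poses are not given: they have to be found in the camera images.
- unit: Fixed light-wood unit, 150 mm deep (x), 300 wide (y), 120 high. Origin: centre of its underside; x points from its front to its back, y to its left seen from the robot, z up. The clear tray fills the right part of its front; on its flat top (z = 120 mm) the bolt runs on 8 mm high rails, left of the tray handle. 'Towards you' is its -x.
- knob (a joint): Clamp knob angle in rad: starts near 0 (bolt locked), turns clockwise seen from above to a stop at 1.6. It lifts a plunger, 5 mm per rad, over a fixed stop in the bolt's way: the bolt is free from about 1.1 rad on. Light friction (0.03 N m); it stays where it is left.
- knob_grip (a point): Point on the knob's vertical axis at grip height, 164 mm above the bench. The grip is an upright black bar 38 mm long (point x), 12 thick (point y), from 20 mm below to 12 mm above this point, on a 30 mm disc; the bolt's top (50 x 40 mm) is 26 mm below this point. Turns with the knob (its x is the unit's x at joint value 0), rides on the bolt.
- bolt (a joint): Travel of the aluminium bolt in m along the unit's +y (to its left): 0 locked, stop at 0.052. Its 16 mm wide tongue runs forward level with the carriage and hangs in front of the tray panel's top left corner; from 0.030 on it is clear of the tray. Slide it by the knob, which rides on it. Friction 1.5 N; it stays where it is left.
- tray (a joint): Tilt of the tray in rad about its hinge: 0 upright and shut, grows as its top comes out towards the robot (unit's -x); stop at 0.95; 30 degrees is 0.524. A closing spring and its weight pull it shut from every angle: about 4 N at the handle at 30 degrees.
- tray_hinge (a point): Middle of the tray's hinge line, 14 mm above the bench at the bottom of the tray's front panel; the line runs along the unit's y. The point turns with the tray. The panel is 6 mm thick, 170 wide and 98 high above this point.
- handle: Orange round bar, 14 mm diameter, 90 long, along the unit's y, above the tray panel between two flat posts (10 mm wide, 104 apart, in the panel's plane). Origin: middle of the bar, 141 mm from the hinge along the panel (155 mm above the bench when shut, 35 above the unit's top). Both sides free in x. It is a sleeve that turns easily on its spindle, so the hand may keep its own slant.
- jar: Cork-topped glass jar, 84 mm diameter, 130 high, origin under its centre. Bystander.
- planter: White ceramic cloud-shaped planter, about 80 by 150 mm, 75 high with leaves to 115, origin under its centre. Bystander.
- remote: Black plastic aircon remote, 150 x 46 x 18 mm, lying on the bench, origin under its centre. Bystander.
- coaster: Round aluminium coaster, 92 mm diameter, 6 thick, origin under its centre. Bystander.
- candle: Amber glass candle tin with aluminium lid, 70 mm diameter, 75 high, origin under its centre. Bystander.

How it is judged:
By the outcome, as a careful person would: the job done as asked, in the order asked, and still so for the second after the job is handed in, while the arm keeps its last pose, push and grip.
It also fails if it takes over 48 s, if anything falls off the work surface, if the arm or the gripper's body presses on something with over 40 N, if the wrist force passes 120 N, or if a joint passes its speed limit or range.

ROBOT

A 6-joint arm with a two-finger parallel gripper is mounted at the origin on the work surface. World frame = base frame: x ahead of the robot, y to its left, z up, the work surface at z = 0. Lengths are in m, angles in rad, forces in N, time in s.
With the tool pointing down it reaches from about 0.25 to 0.725 m from the base axis. Payload 9.7 kg.
Tool frame: the origin (TCP) lies at the very end of the fingers, on their centre line; the grasp point (between the pads) lies 19 mm behind it; x points along the fingers, z is the direction in which the jaws open and shut, and the axes are right-handed (so a half turn about x gives the same grasp; the last joint's range is limited). The gripper opens to 85 mm and grips with 20 to 120 N. Pads are 22 mm wide; open, the fingers measure 114 mm over their backs; the gripper's body (76 mm by 85 mm) begins 54 mm behind the grasp point. The pads swing forward as they close: fully open they stand 13 mm farther back than shut.
Start: joints at [-1.1, 0.087, 0.176, 1.66, 0, 1.571], TCP at [0.249, -0.49, 0.231] pointing down, gripper open.
Joint ranges: [-3.13, 3.13], [-0.85, 1.81], [-1.15, 1.24], [-2.2, 2.28], [-1.44, 1.52], [-3.14, 3.14]. Speed limits (rad/s): [2.22, 2.22, 2.57, 3.14, 3.14, 3.14].

INTERFACE

Orientations are given as a unit quaternion [w, x, y, z].
In Python, from bench import ctrl gives the robot as it stands.
- The arm moves only by the tool move_arm, never from a script. Its argument "targets" is a list of rows, each a list of 3 entries, a list of its own where there are three numbers: the shift along the world's x, y, z in cm, then the turn, a rotation vector about the world's x, y, z in degrees, then the closure, from 0 (fully open) to 1 (shut). In form: [[[dx, dy, dz], [ax, ay, az], hand], ...]. A call has 1 to 8 rows; each row is the pose to reach, as a shift and turn from the pose measured when the call began; what a row does not reach only later rows make up. A row lasts 1/10 s, in which the tool goes at most 50 mm and 8.59 degrees, less where a joint would pass 70% of its speed; a pose out of reach is approached as far as the arm can. A call with a gripper value outside its range is refused whole. The fingers move at their own pace and stop on an object; the grip force is fixed at half the most. Time passes only in rows, so rows that repeat a pose let the fingers close. It gives the time, the measured TCP pose, the force and the opening at its end, in the units of the state.
- ctrl.state(): the state, without advancing time (a new reading comes with each control period).
- ctrl.read_camera(name): name is "side" or "top"; returns the picture (420x560x3 uint8, red, green, blue); there is no depth.
- ctrl.calibration(name): a dict with "mtx" (3x3 intrinsics, pixels), "T" (4x4, takes a point from camera to world coordinates). Camera axes: x right, y down, z forward; pixel columns grow to the right and rows downward; lengths in m; the calibration is good to about 2 mm. A picture is of the moment at which its call begins. calibration takes no time and is no camera call.
- ctrl.hand_in(): hands the job in, once; it reports no verdict.
The state is a dict: "time": time; "joint_positions": joint angles; "joint_vel": joint speeds; "tau": joint torques, N m; "tcp_pos": TCP position; "ee_rot": TCP orientation; "contact_force": force on the tool from outside, world axes, zero at the start; "torque": the same for the moment, N m; "opening": finger opening in m.
Only numpy, scipy, OpenCV 4.12 (cv2) and the standard library are available. Lean on these libraries where they do the work, as an engineer would, in place of code of your own. Each camera call takes 0.05 s, during which the arm holds its last target.

## Working session

There is one attempt and no reset: what is moved stays moved. The work goes in short steps, Python scripts to look and compute and a tool call to move; the robot and the scene stay as the last step left them, time stands still between calls to the robot, and variables do not carry over. Pictures are saved under pics/ and viewed, and the job is handed in when it is done.

Besides the shell and the picture viewer there is one more tool, called after "Emit:" as name(argument=value, ...) on one line, values as JSON. move_arm: Moves the arm, as the interface text tells. Its arguments: {"type":"object","properties":{"targets":{"type":"array"}},"required":["targets"]}

```bash
mkdir -p pics; ls; python3 - <<'E'
from bench import ctrl
import cv2,numpy as np
for n in("side","top"):
    im=ctrl.read_camera(n);cv2.imwrite(f"pics/{n}0.png",im[:,:,::-1]);c=ctrl.calibration(n);print(n,np.round(c["mtx"],1).tolist(),np.round(c["T"],3).tolist())
s=ctrl.state();print({k:np.round(v,3).tolist() for k,v in s.items()})
E
```

```text
pics
side [[518.1, 0.0, 292.9], [0.0, 518.1, 211.3], [0.0, 0.0, 1.0]] [[0.996, -0.041, 0.076, 0.384], [-0.086, -0.547, 0.833, -1.43], [0.007, -0.836, -0.549, 1.07], [0.0, 0.0, 0.0, 1.0]]
top [[515.7, 0.0, 277.4], [0.0, 515.7, 204.2], [0.0, 0.0, 1.0]] [[-0.012, -0.993, 0.115, 0.292], [-1.0, 0.011, -0.005, -0.002], [0.004, -0.115, -0.993, 1.887], [0.0, 0.0, 0.0, 1.0]]
{'time': 0.1, 'joint_positions': [-1.1, 0.087, 0.175, 1.66, -0.0, 1.571], 'joint_vel': [-0.001, -0.002, 0.002, -0.0, 0.001, -0.0], 'tau': [0.001, -52.156, 46.565, 0.016, 0.0, 0.0], 'tcp_pos': [0.249, -0.49, 0.231], 'ee_rot': [0.602, 0.37, 0.603, -0.369], 'contact_force': [0.24, 0.48, -0.241], 'torque': [-0.007, -0.035, 0.056], 'opening': 0.086}
```

View pics/side0.png

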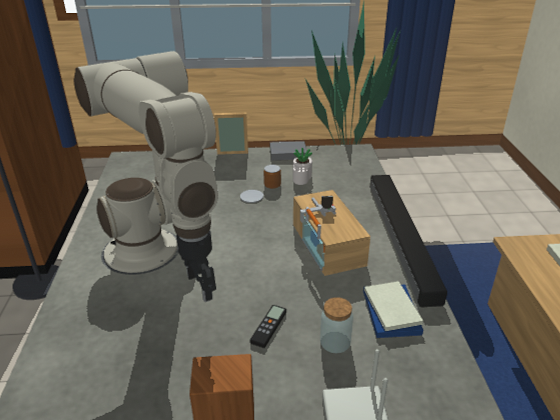

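View pics/top0.png

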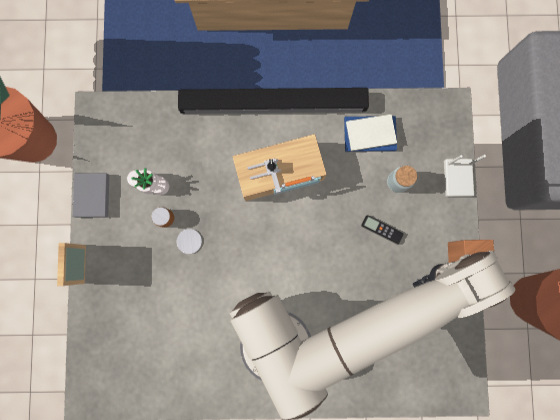

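The side view shows the unit near (330,230) with the knob at (327,201) and the orange handle at (313,217). The top view shows the unit at (280,167), the knob at (271,166) and the handle at (298,182). I'll zoom in on both.

```bash
python3 - <<'E'
import cv2
a=cv2.imread("pics/side0.png")[180:280,280:380];b=cv2.imread("pics/top0.png")[130:205,225:335]
cv2.imwrite("pics/s0z.png",cv2.resize(a,None,fx=6,fy=6,interpolation=2));cv2.imwrite("pics/t0z.png",cv2.resize(b,None,fx=7,fy=7,interpolation=2))
E
```

```text
(no output)
```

View pics/s0z.png

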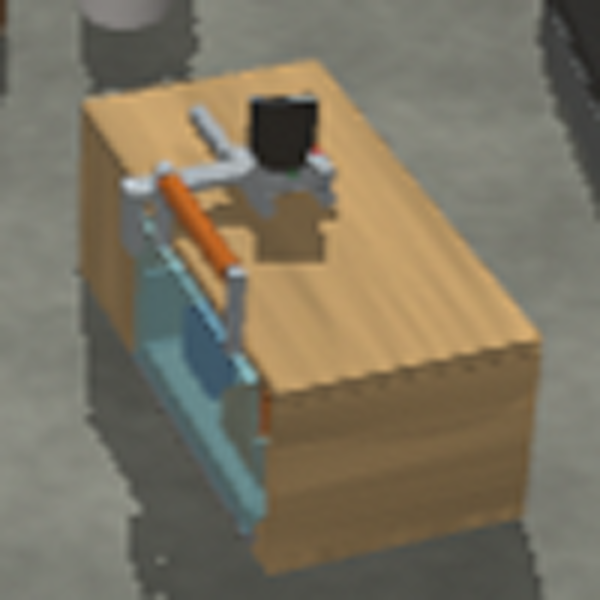

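View pics/t0z.png

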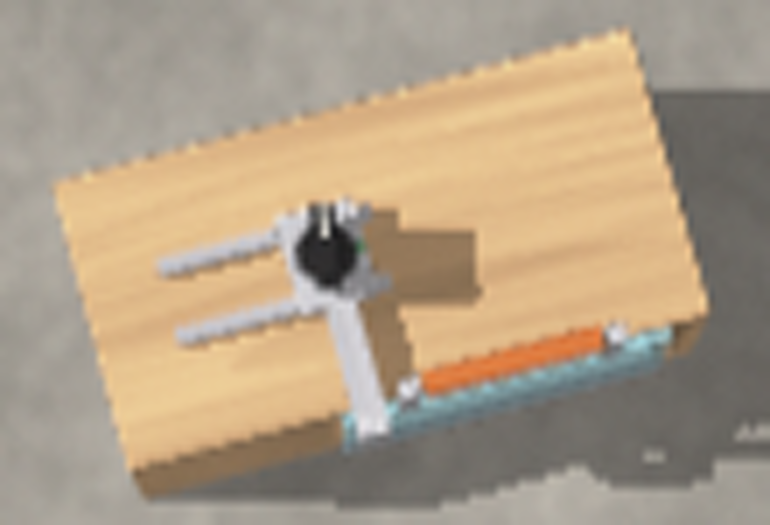

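```bash
cat > h.py <<'E'
import cv2,numpy as np
from bench import ctrl
def ray(n,p):
    c=ctrl.calibration(n);K=np.array(c["mtx"]);T=np.array(c["T"])
    d=T[:3,:3]@np.linalg.inv(K)@np.array([p[0],p[1],1.]);return T[:3,3],d/np.linalg.norm(d)
def onz(n,p,z):
    o,d=ray(n,p);return o+d*(z-o[2])/d[2]
def tri(p,q):
    o1,d1=ray("side",p);o2,d2=ray("top",q)
    A=np.c_[d1,-d2];t=np.linalg.lstsq(A,o2-o1,rcond=None)[0]
    a=o1+t[0]*d1;b=o2+t[1]*d2;return (a+b)/2,np.linalg.norm(a-b)
def proj(n,P):
    c=ctrl.calibration(n);T=np.linalg.inv(np.array(c["T"]));q=np.array(c["mtx"])@(T[:3,:3]@np.array(P)+T[:3,3]);return q[:2]/q[2]
def orange(im,box):
    h=cv2.cvtColor(im,cv2.COLOR_RGB2HSV);m=(h[...,0]>5)&(h[...,0]<15)&(h[...,1]>190)&(h[...,2]>110)
    z=np.zeros_like(m);x0,y0,x1,y1=box;z[y0:y1,x0:x1]=m[y0:y1,x0:x1];return z
def black(im,box):
    m=im.max(2)<60;z=np.zeros_like(m);x0,y0,x1,y1=box;z[y0:y1,x0:x1]=m[y0:y1,x0:x1];return z
E
python3 - <<'E'
from h import *
np.set_printoptions(precision=4,suppress=True)
S=cv2.imread("pics/side0.png")[...,::-1];T=cv2.imread("pics/top0.png")[...,::-1]
z=lambda x,y:((x+.5)/7-.5+225,(y+.5)/7-.5+130)
C=[onz("top",z(*p),.12) for p in((57,187),(628,30),(708,318),(133,470))]
for i in range(4):
    e=C[(i+1)%4]-C[i];print(C[i],np.linalg.norm(e),np.degrees(np.arctan2(e[1],e[0])))
print("ctr",np.mean(C,0))
for n,im,box in(("side",S,(300,200,330,240)),("top",T,(270,170,330,200))):
    m=orange(im,box);y,x=np.nonzero(m);r=cv2.minAreaRect(np.c_[x,y].astype(np.float32));print(n,m.sum(),r,x.mean(),y.mean())
    o,d=ray(n,(x.mean(),y.mean()));print("handle@.155",onz(n,(x.mean(),y.mean()),.155 if n=="side" else .157))
    b=np.c_[x,y]-[x.mean(),y.mean()];u=np.linalg.svd(b,full_matrices=False)[2][0];t=b@u;e=[onz(n,np.array([x.mean(),y.mean()])+u*k,.155) for k in(t.min(),t.max())];print(e,np.linalg.norm(e[0]-e[1]))
for n,im,box in(("side",S,(318,192,336,212)),("top",T,(262,155,282,175))):
    m=black(im,box);y,x=np.nonzero(m);print(n,"knob",m.sum(),x.mean(),y.mean(),x.min(),x.max(),y.min(),y.max(),onz(n,(x.mean(),y.mean()),.164),onz(n,(x.mean(),y.mean()),.15))
E
```

```text
[0.6656 0.1425 0.12  ] 0.29612869854953455 -74.93706367368075
[ 0.7425 -0.1435  0.12  ] 0.15110277143252426 -165.89756597924315
[ 0.596  -0.1803  0.12  ] 0.2946736851003324 104.32541151683593
[0.5231 0.1052 0.12  ] 0.1472923030609781 14.653115789307295
ctr [ 0.6318 -0.019   0.12  ]
side 53 ((312.3076477050781, 216.46148681640625), (16.641006469726562, 3.3282015323638916), 56.3099365234375) 312.35849056603774 216.73584905660377
handle@.155 [ 0.5699 -0.0783  0.155 ]
[array([ 0.5592, -0.0361,  0.155 ]), array([ 0.5795, -0.1163,  0.155 ])] 0.08276010884375595
top 0 ((0.0, 0.0), (0.0, 0.0), 0.0) nan nan
handle@.155 [nan nan nan]<stdin>:10: RuntimeWarning: Mean of empty slice.
  ret = ret.dtype.type(ret / rcount)
<stdin>:11: RuntimeWarning: Mean of empty slice.
<stdin>:12: RuntimeWarning: Mean of empty slice.
Traceback (most recent call last):
IndexError: index 0 is out of bounds for axis 0 with size 0
```

```bash
sed -i 's/h\[...,1\]>190/h[...,1]>170/' h.py; python3 - <<'E'
from h import *
np.set_printoptions(precision=4,suppress=True)
S=cv2.imread("pics/side0.png")[...,::-1];T=cv2.imread("pics/top0.png")[...,::-1]
h=cv2.cvtColor(T,cv2.COLOR_RGB2HSV);print(h[182,290:305].tolist())
for n,im,box in(("side",S,(300,200,330,240)),("top",T,(270,170,330,200))):
    m=orange(im,box);y,x=np.nonzero(m);print(n,m.sum())
    if not m.sum(): continue
    b=np.c_[x,y]-[x.mean(),y.mean()];u=np.linalg.svd(b,full_matrices=False)[2][0];t=b@u
    for zz in(.155,.158):
        e=[onz(n,np.array([x.mean(),y.mean()])+u*k,zz) for k in(t.min(),0,t.max())];d=e[0]-e[2];print(e,np.linalg.norm(d),np.degrees(np.arctan2(d[1],d[0])))
for n,im,box in(("side",S,(318,192,336,212)),("top",T,(262,155,282,175))):
    m=black(im,box);y,x=np.nonzero(m);print(n,"knob",m.sum(),x.mean(),y.mean(),x.min(),x.max(),y.min(),y.max(),onz(n,(x.mean(),y.mean()),.164),onz(n,(x.mean(),y.mean()),.15))
E
```

```text
[[11, 177, 217], [11, 178, 221], [11, 178, 224], [11, 176, 223], [12, 176, 226], [12, 179, 224], [11, 177, 222], [11, 177, 217], [11, 177, 210], [11, 162, 198], [10, 126, 190], [9, 86, 181], [8, 66, 165], [26, 24, 150], [53, 13, 153]]
side 61
[array([ 0.5592, -0.0361,  0.155 ]), array([ 0.5704, -0.0794,  0.155 ]), array([ 0.5807, -0.1199,  0.155 ])] 0.08651700824380704 104.3882434859634
[array([ 0.5587, -0.0406,  0.158 ]), array([ 0.5697, -0.0839,  0.158 ]), array([ 0.5801, -0.1242,  0.158 ])] 0.08623335291529018 104.3882434859635
top 63
[array([ 0.5812, -0.1228,  0.155 ]), array([ 0.5702, -0.0812,  0.155 ]), array([ 0.5595, -0.0404,  0.155 ])] 0.08515865261331444 -75.27625415276685
[array([ 0.5807, -0.1226,  0.158 ]), array([ 0.5698, -0.0811,  0.158 ]), array([ 0.5591, -0.0404,  0.158 ])] 0.08501112895778483 -75.27625415276685
side knob 110 326.6909090909091 201.74545454545455 322 332 197 208 [ 0.6253 -0.0075  0.164 ] [0.6291 0.0145 0.15  ]
top knob 47 271.4255319148936 166.10638297872342 268 275 162 170 [0.6209 0.0077 0.164 ] [0.6236 0.0078 0.15  ]
```

```bash
python3 - <<'E'
from h import *
np.set_printoptions(precision=4,suppress=True)
y=np.radians(14.7);ux=np.array([np.cos(y),np.sin(y),0])
uy=np.array([-ux[1],ux[0],0])
def bar(P):
    return [P+sx*.019*ux+sy*.006*uy+np.array([0,0,dz]) for dz in(.012,-.02) for sx,sy in((1,1),(1,-1),(-1,-1),(-1,1))]
for q in((271.4,165),(271.4,166),(271.4,167)):
    print(q,tri((327,201.7),q))
P=np.array([.624,.006,.164])
out=[]
for n,f,(x0,y0,x1,y1) in(("side","pics/side0.png",(312,188,342,218)),("top","pics/top0.png",(256,151,286,181))):
    im=cv2.resize(cv2.imread(f)[y0:y1,x0:x1],None,fx=13,fy=13,interpolation=0)
    for p in bar(P):
        q=(proj(n,p)-[x0,y0]+.5)*13;cv2.circle(im,tuple(int(v) for v in q),3,(0,0,255) if p[2]>.15 else (0,255,0),-1)
    out.append(im)
cv2.imwrite("pics/k0.png",np.hstack(out))
E
```

```text
(271.4, 165) (array([0.6278, 0.0078, 0.1543]), np.float64(0.0022978877204039377))
(271.4, 166) (array([0.6261, 0.0077, 0.154 ]), np.float64(0.005698833036526407))
(271.4, 167) (array([0.6244, 0.0077, 0.1538]), np.float64(0.009100403947480643))
```

View pics/k0.png

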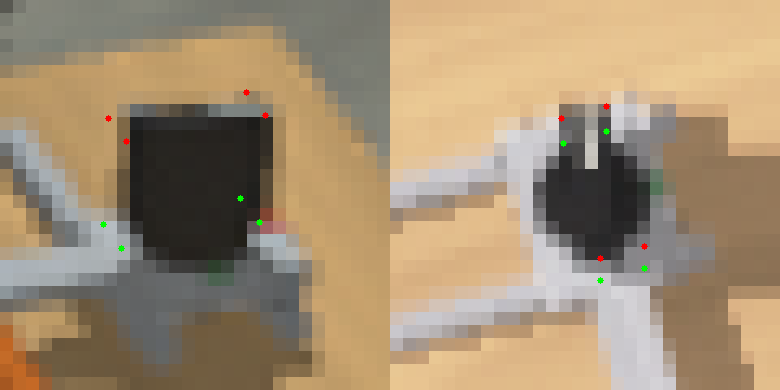

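```bash
python3 - <<'E'
from h import *
np.set_printoptions(precision=4,suppress=True)
print(onz("side",(326.9,196),.176),onz("top",(271,164.8),.164),onz("top",(271,165.9),.144),tri((326.9,196),(271,164.3)))
# left / right top corner edges
for p in((321.5,196.5),(332.4,196.5)): print(onz("side",p,.176))
y=np.radians(0);ux=np.array([np.cos(y),np.sin(y),0])
uy=np.array([-ux[1],ux[0],0])
P=np.array([.6265,.008,.164])
out=[]
for n,f,(x0,y0,x1,y1) in(("side","pics/side0.png",(312,188,342,218)),("top","pics/top0.png",(256,151,286,181))):
    im=cv2.resize(cv2.imread(f)[y0:y1,x0:x1],None,fx=13,fy=13,interpolation=0)
    for p in [P+sx*.019*ux+sy*.006*uy+np.array([0,0,dz]) for dz in(.012,-.02) for sx,sy in((1,1),(1,-1),(-1,-1),(-1,1))]:
        q=(proj(n,p)-[x0,y0]+.5)*13;cv2.circle(im,tuple(int(v) for v in q),3,(0,0,255) if p[2]>.15 else (0,255,0),-1)
    out.append(im)
cv2.imwrite("pics/k1.png",np.hstack(out))
E
```

```text
[0.6278 0.0089 0.176 ] [0.6255 0.0091 0.164 ] [0.6255 0.0093 0.144 ] (array([0.6264, 0.0089, 0.1757]), np.float64(0.002932178176019754))
[0.6097 0.0071 0.176 ]
[0.6455 0.0044 0.176 ]
```

View pics/k1.png

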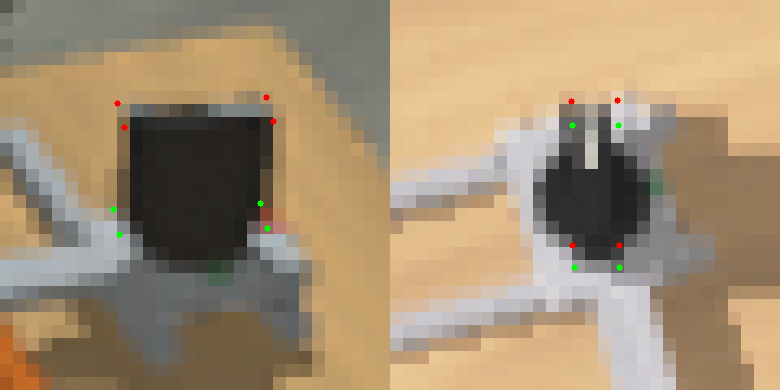

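```bash
python3 - <<'E'
from h import *
from scipy.spatial.transform import Rotation as R
s=ctrl.state();q=s["ee_rot"];r=R.from_quat([q[1],q[2],q[3],q[0]]);print(np.round(r.as_matrix(),3).tolist())
z=r.as_matrix()[:,2];print(np.degrees(np.arctan2(z[1],z[0])),s["tcp_pos"])
E
```

```text
[[-0.001, 0.891, 0.454], [0.001, 0.454, -0.891], [-1.0, -0.0, -0.001]]
-63.027235931534356 [ 0.24937608 -0.48997794  0.23066744]
```

Emit:
move_arm(targets=[[[2.4,3.1,0.5],[0,0,8],0],[[4.8,6.2,1],[0,0,16],0],[[7.2,9.3,1.5],[0,0,24],0],[[9.6,12.4,2],[0,0,32],0],[[12,15.5,2.5],[0,0,40],0],[[14.4,18.6,3],[0,0,48],0],[[16.8,21.7,3],[0,0,56],0],[[19.2,24.8,3],[0,0,64],0]])

```text
time: 0.9
tcp_pos: [0.4421, -0.2406, 0.2606]
ee_rot: [0.707, -0.008, 0.707, 0.008]
contact_force: [0.9, 0.0, 1.2]
opening: 0.0855
```

```bash
cat >> h.py <<'E'
from scipy.spatial.transform import Rotation as R
np.set_printoptions(precision=4,suppress=True)
def st():
    s=ctrl.state();q=s["ee_rot"];M=R.from_quat([q[1],q[2],q[3],q[0]]).as_matrix();z=M[:,2]
    print("t",round(s["time"],2),"tcp",np.array(s["tcp_pos"]),"jaw yaw",round(np.degrees(np.arctan2(z[1],z[0])),1),"x",M[:,0],"j",np.round(s["joint_positions"],2),"F",np.round(s["contact_force"],1),"M",np.round(s["torque"],2),"op",round(float(s["opening"]),4));return s,M
E
python3 -c "from h import *;st()"
```

```text
t 0.9 tcp [ 0.4421 -0.2406  0.2606] jaw yaw 1.3 x [-0.0012 -0.0001 -1.    ] j [-0.5  -0.01  0.13  1.72 -0.    1.05] F [0.9 0.  1.2] M [-0.09 -0.02  0.07] op 0.0855
```

Emit:
move_arm(targets=[[[2.3,3.1,0],[0,0,8],0],[[4.6,6.2,0],[0,0,16],0],[[6.9,9.3,0],[0,0,24],0],[[9.2,12.4,0],[0,0,32],0],[[11.5,15.5,0],[0,0,40],0],[[13.8,18.6,0],[0,0,48],0],[[16,21.7,0],[0,0,56],0],[[18,24.5,0],[0,0,64],0]])

```text
time: 1.7
tcp_pos: [0.6228, 0.0061, 0.26]
ee_rot: [0.594, -0.383, 0.595, 0.383]
contact_force: [1.1, -0.2, 0.4]
opening: 0.0852
```

Emit:
move_arm(targets=[[[0.3,0.5,0],[0,0,8],0],[[0.3,0.5,0],[0,0,16],0],[[0.3,0.5,0],[0,0,24],0],[[0.3,0.5,0],[0,0,28],0],[[0.3,0.5,0],[0,0,28],0]])

```text
time: 2.2
tcp_pos: [0.6258, 0.0112, 0.2594]
ee_rot: [0.483, -0.516, 0.484, 0.516]
contact_force: [-0.2, -0.1, 1.5]
opening: 0.0856
```

```bash
python3 -c "from h import *;st()"
```

```text
t 2.2 tcp [0.6258 0.0112 0.2594] jaw yaw 93.7 x [-0.0016 -0.0017 -1.    ] j [ 0.02  0.3   0.47  1.75 -0.   -0.05] F [-0.2 -0.1  1.5] M [ 0.03 -0.03 -0.02] op 0.0856
```

Emit:
move_arm(targets=[[[0,-0.2,-3],[0,0,0],0],[[0,-0.2,-6],[0,0,0],0],[[0,-0.2,-8.5],[0,0,0],0],[[0,-0.2,-10],[0,0,0],0],[[0,-0.2,-10.9],[0,0,0],0],[[0,-0.2,-10.9],[0,0,0],0]])

```text
time: 2.8
tcp_pos: [0.6252, 0.0091, 0.1493]
ee_rot: [0.483, -0.515, 0.485, 0.516]
contact_force: [0.2, 0.4, 0.6]
opening: 0.0852
```

Emit:
move_arm(targets=[[[0,0,0],[0,0,0],0.5],[[0,0,0],[0,0,0],0.6],[[0,0,0],[0,0,0],0.65],[[0,0,0],[0,0,0],0.65]])

```text
time: 3.2
tcp_pos: [0.6255, 0.0091, 0.1499]
ee_rot: [0.483, -0.515, 0.485, 0.516]
contact_force: [0.1, -0.3, 0.2]
opening: 0.0304
```

```bash
python3 - <<'E'
from h import *
st()
a=ctrl.read_camera("side")[160:260,270:370,::-1];b=ctrl.read_camera("top")[130:205,225:335,::-1]
cv2.imwrite("pics/m1.png",np.hstack([cv2.resize(a,(400,400)),cv2.resize(b,(400,400*75//110))[:400] if 0 else cv2.copyMakeBorder(cv2.resize(b,(400,273)),0,127,0,0,0)]))
E
```

```text
t 3.2 tcp [0.6255 0.0091 0.1499] jaw yaw 93.6 x [-0.0026 -0.0016 -1.    ] j [ 0.02  0.26  0.21  1.53 -0.   -0.05] F [ 0.1 -0.3  0.2] M [-0.   -0.01 -0.07] op 0.0304
```

View pics/m1.png

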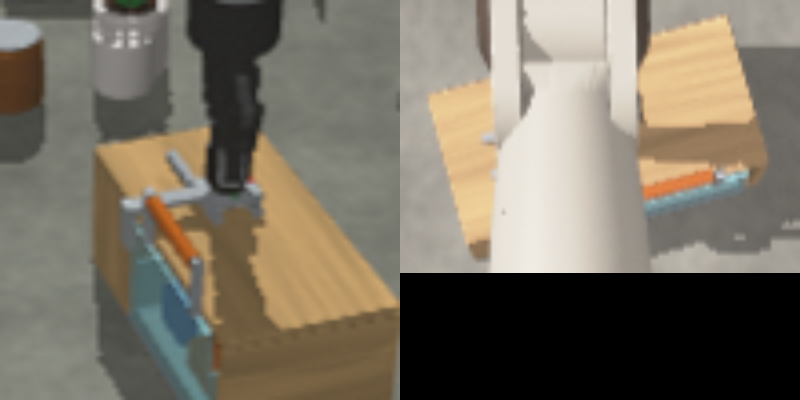

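The side view shows the fingers around the knob, at about (230,170) in the crop. The opening is 30 mm and nothing is touching. Closing now.

Emit:
move_arm(targets=[[[0,0,0],[0,0,0],0.8],[[0,0,0],[0,0,0],0.9],[[0,0,0],[0,0,0],1],[[0,0,0],[0,0,0],1]])

```text
time: 3.7
tcp_pos: [0.6254, 0.0092, 0.1499]
ee_rot: [0.483, -0.515, 0.485, 0.516]
contact_force: [0.7, 0.1, 2.6]
opening: 0.0109
```

```bash
python3 -c "from h import *;st()"
```

```text
t 3.7 tcp [0.6254 0.0092 0.1499] jaw yaw 93.6 x [-0.0027 -0.0016 -1.    ] j [ 0.02  0.26  0.21  1.53 -0.   -0.05] F [0.7 0.1 2.6] M [-0.02  0.09  0.05] op 0.0109
```

Emit:
move_arm(targets=[[[0,0,0],[0,0,-7],1],[[0,0,0],[0,0,-14],1],[[0,0,0],[0,0,-21],1],[[0,0,0],[0,0,-28],1],[[0,0,0],[0,0,-35],1],[[0,0,0],[0,0,-42],1],[[0,0,0],[0,0,-46],1],[[0,0,0],[0,0,-46],1]])

```text
time: 4.5
tcp_pos: [0.6258, 0.0096, 0.1499]
ee_rot: [0.647, -0.285, 0.647, 0.286]
contact_force: [2.2, 1.7, 0.3]
opening: 0.0111
```

```bash
python3 -c "from h import *;st()"
```

```text
t 4.5 tcp [0.6258 0.0096 0.1499] jaw yaw 47.6 x [-0.0021  0.0015 -1.    ] j [0.01 0.26 0.21 1.53 0.   0.75] F [2.2 1.7 0.3] M [ 0.59 -0.52 -0.02] op 0.0111
```

Emit:
move_arm(targets=[[[0,0,0],[0,0,-7],1],[[0,0,0],[0,0,-14],1],[[0,0,0],[0,0,-21],1],[[0,0,0],[0,0,-27],1],[[0,0,0],[0,0,-31],1],[[0,0,0],[0,0,-32],1],[[0,0,0],[0,0,-32],1]])

```text
time: 5.2
tcp_pos: [0.6264, 0.01, 0.1499]
ee_rot: [0.701, -0.096, 0.7, 0.098]
contact_force: [4.8, 2.6, -0.3]
opening: 0.0108
```

```bash
python3 -c "from h import *;st()"
```

```text
t 5.2 tcp [0.6264 0.01   0.1499] jaw yaw 15.8 x [ 0.0001  0.0031 -1.    ] j [0.01 0.26 0.21 1.53 0.   1.31] F [ 4.8  2.6 -0.3] M [ 0.6  -0.94 -0.03] op 0.0108
```

Emit:
move_arm(targets=[[[-0.25,1,0],[0,0,0],1],[[-0.5,2,0],[0,0,0],1],[[-0.8,3,0],[0,0,0],1],[[-1,4,0],[0,0,0],1],[[-1.2,4.6,0],[0,0,0],1],[[-1.2,4.7,0],[0,0,0],1]])

```text
time: 5.8
tcp_pos: [0.614, 0.058, 0.1499]
ee_rot: [0.7, -0.096, 0.7, 0.099]
contact_force: [0.1, 0.0, 0.4]
opening: 0.0111
```

```bash
python3 -c "from h import *;st()"
```

```text
t 5.8 tcp [0.614  0.058  0.1499] jaw yaw 15.8 x [-0.0003  0.0033 -1.    ] j [0.09 0.23 0.18 1.52 0.   1.39] F [0.1 0.  0.4] M [-0.06 -0.1   0.04] op 0.0111
```

Moved about 49.5 mm freely. I'll push on gently to the stop.

Emit:
move_arm(targets=[[[-0.05,0.2,0],[0,0,0],1],[[-0.07,0.3,0],[0,0,0],1],[[-0.1,0.4,0],[0,0,0],1],[[-0.1,0.4,0],[0,0,0],1]])

```text
time: 6.2
tcp_pos: [0.6133, 0.0605, 0.1499]
ee_rot: [0.701, -0.097, 0.7, 0.097]
contact_force: [3.2, -7.2, -0.2]
opening: 0.0108
```

```bash
python3 -c "from h import *;st()"
```

```text
t 6.2 tcp [0.6133 0.0605 0.1499] jaw yaw 15.8 x [ 0.0002  0.0008 -1.    ] j [0.1  0.23 0.18 1.52 0.   1.39] F [ 3.2 -7.2 -0.2] M [-1.54 -0.69  0.01] op 0.0108
```

Emit:
move_arm(targets=[[[0,0,0],[0,0,0],0.8],[[0,0,0],[0,0,0],0.6],[[0,0,0],[0,0,0],0.5],[[0,0,0],[0,0,0],0.4],[[0,0,3],[0,0,0],0.3],[[0,0,6],[0,0,0],0.3],[[0,0,8],[0,0,0],0.3]])

```text
time: 6.9
tcp_pos: [0.6134, 0.0607, 0.2321]
ee_rot: [0.701, -0.097, 0.7, 0.097]
contact_force: [0.7, 0.1, 0.1]
opening: 0.0595
```

Emit:
move_arm(targets=[[[-1,-3,0],[0,0,0],0.3],[[-2,-7,0],[0,0,0],0.3],[[-3,-11,0],[0,0,-1],0.3],[[-4,-13.5,0],[0,0,-1],0.3],[[-4,-14,0],[0,0,-1],0.3]])

```text
time: 7.4
tcp_pos: [0.5724, -0.0816, 0.2325]
ee_rot: [0.702, -0.09, 0.701, 0.09]
contact_force: [1.0, 1.3, -0.1]
opening: 0.0601
```

```bash
python3 - <<'E'
from h import *
st()
a=ctrl.read_camera("side")[160:260,270:370,::-1];b=ctrl.read_camera("top")[130:205,225:335,::-1]
cv2.imwrite("pics/m2.png",np.hstack([cv2.resize(a,(400,400)),cv2.copyMakeBorder(cv2.resize(b,(400,273)),0,127,0,0,0)]))
E
```

```text
t 7.4 tcp [ 0.5724 -0.0816  0.2325] jaw yaw 14.6 x [ 0.0022  0.0009 -1.    ] j [-0.14  0.15  0.25  1.67  0.    1.17] F [ 1.   1.3 -0.1] M [0.05 0.   0.01] op 0.0601
```

View pics/m2.png

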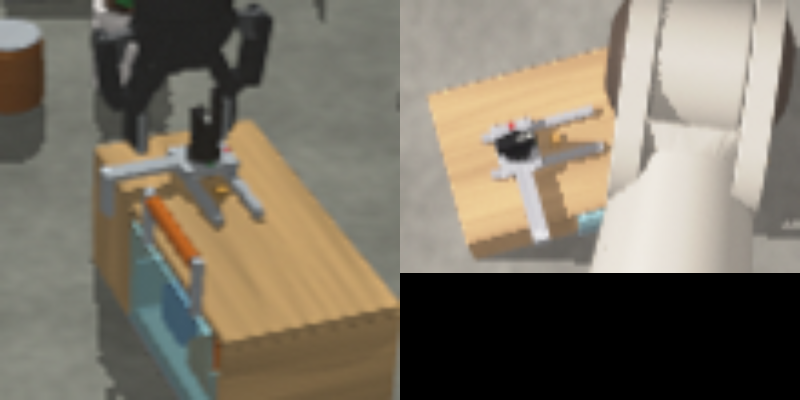

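The bolt has moved left and its tongue at (125,170) in the crop is clear of the tray. The knob is turned. Descending on the handle.

Emit:
move_arm(targets=[[[-0.2,0.1,-3],[0,0,0],0.3],[[-0.2,0.1,-6],[0,0,0],0.3],[[-0.2,0.1,-8],[0,0,0],0.3],[[-0.2,0.1,-9.2],[0,0,0],0.3],[[-0.2,0.1,-9.5],[0,0,0],0.5],[[-0.2,0.1,-9.5],[0,0,0],0.65]])

```text
time: 8.1
tcp_pos: [0.5717, -0.0782, 0.1376]
ee_rot: [0.702, -0.09, 0.7, 0.091]
contact_force: [0.2, -0.3, 0.0]
opening: 0.0312
```

```bash
python3 - <<'E'
from h import *
st()
a=ctrl.read_camera("side")[160:260,270:370,::-1]
cv2.imwrite("pics/m3.png",cv2.resize(a,(600,600),interpolation=2))
E
```

```text
t 8.1 tcp [ 0.5717 -0.0782  0.1376] jaw yaw 14.7 x [ 0.0024  0.0015 -1.    ] j [-0.14  0.13  0.05  1.48  0.    1.18] F [ 0.2 -0.3  0. ] M [0.02 0.02 0.02] op 0.0312
```

View pics/m3.png

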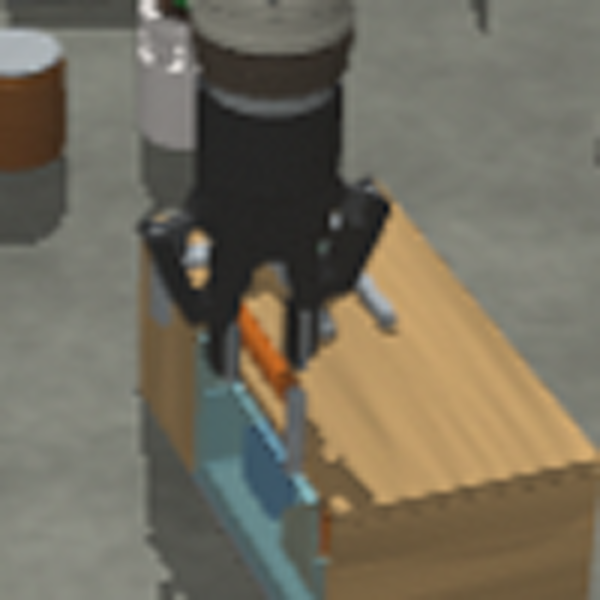

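The fingers straddle the orange bar, at about (250,345) in the crop. Closing.

Emit:
move_arm(targets=[[[-0.1,0,0],[0,0,0],0.8],[[-0.1,0,0],[0,0,0],0.9],[[-0.1,0,0],[0,0,0],1],[[-0.1,0,0],[0,0,0],1]])

```text
time: 8.55
tcp_pos: [0.5701, -0.0787, 0.1395]
ee_rot: [0.702, -0.09, 0.7, 0.091]
contact_force: [-8.1, -2.0, 5.5]
opening: 0.0121
```

```bash
python3 -c "from h import *;st()"
```

```text
t 8.55 tcp [ 0.5701 -0.0787  0.1395] jaw yaw 14.7 x [ 0.0028  0.0006 -1.    ] j [-0.14  0.13  0.05  1.48  0.    1.18] F [-8.1 -2.   5.5] M [-0.23  1.51  0.04] op 0.0121
```

Emit:
move_arm(targets=[[[-0.6,-0.15,0],[0,0,0],1],[[-1.2,-0.3,-0.05],[0,0,0],1],[[-1.8,-0.45,-0.1],[0,0,0],1],[[-2.4,-0.6,-0.2],[0,0,0],1],[[-3,-0.8,-0.35],[0,0,0],1],[[-3.5,-0.9,-0.5],[0,0,0],1],[[-3.5,-0.9,-0.5],[0,0,0],1]])

```text
time: 9.25
tcp_pos: [0.5347, -0.088, 0.1351]
ee_rot: [0.703, -0.09, 0.7, 0.09]
contact_force: [1.9, 1.1, 0.0]
opening: 0.0119
```

```bash
python3 - <<'E'
from h import *
st()
a=ctrl.read_camera("side")[160:260,270:370,::-1]
cv2.imwrite("pics/m4.png",cv2.resize(a,(600,600),interpolation=2))
E
```

```text
t 9.25 tcp [ 0.5347 -0.088   0.1351] jaw yaw 14.7 x [ 0.0037  0.0003 -1.    ] j [-0.16  0.05 -0.05  1.47  0.    1.15] F [1.9 1.1 0. ] M [ 0.12 -0.48  0.03] op 0.0119
```

View pics/m4.png

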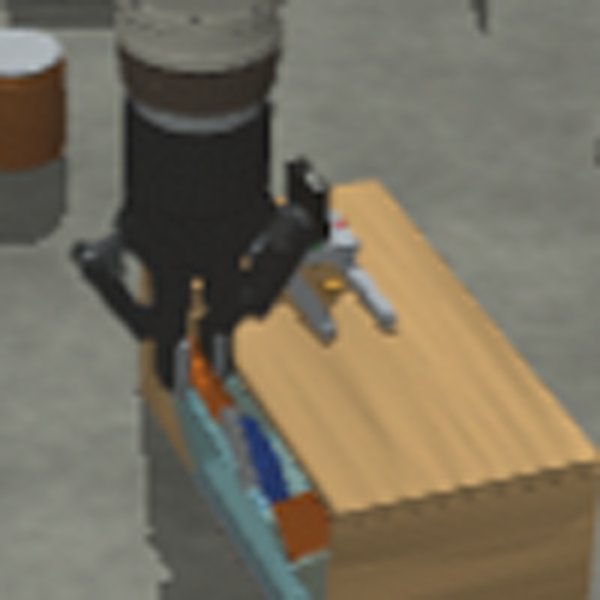

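The tray follows the handle and is held at about 15 degrees. Continuing to 30.

Emit:
move_arm(targets=[[[-0.6,-0.15,-0.2],[0,0,0],1],[[-1.1,-0.3,-0.4],[0,0,0],1],[[-1.7,-0.45,-0.65],[0,0,0],1],[[-2.2,-0.6,-0.85],[0,0,0],1],[[-2.7,-0.7,-1.15],[0,0,0],1],[[-3.1,-0.8,-1.35],[0,0,0],1],[[-3.3,-0.85,-1.45],[0,0,0],1],[[-3.3,-0.85,-1.45],[0,0,0],1]])

```text
time: 10.1
tcp_pos: [0.5015, -0.0966, 0.1209]
ee_rot: [0.703, -0.09, 0.7, 0.09]
contact_force: [0.8, 0.9, 5.4]
opening: 0.012
```

```bash
python3 - <<'E'
from h import *
st()
S=ctrl.read_camera("side");T=ctrl.read_camera("top")
cv2.imwrite("pics/side5.png",S[:,:,::-1]);cv2.imwrite("pics/top5.png",T[:,:,::-1])
cv2.imwrite("pics/m5.png",cv2.resize(S[160:260,270:370,::-1],(600,600),interpolation=2))
E
```

```text
t 10.1 tcp [ 0.5015 -0.0966  0.1209] jaw yaw 14.7 x [ 0.0039  0.     -1.    ] j [-0.19 -0.02 -0.15  1.44  0.    1.12] F [0.8 0.9 5.4] M [ 0.22 -0.03  0.07] op 0.012
```

View pics/m5.png

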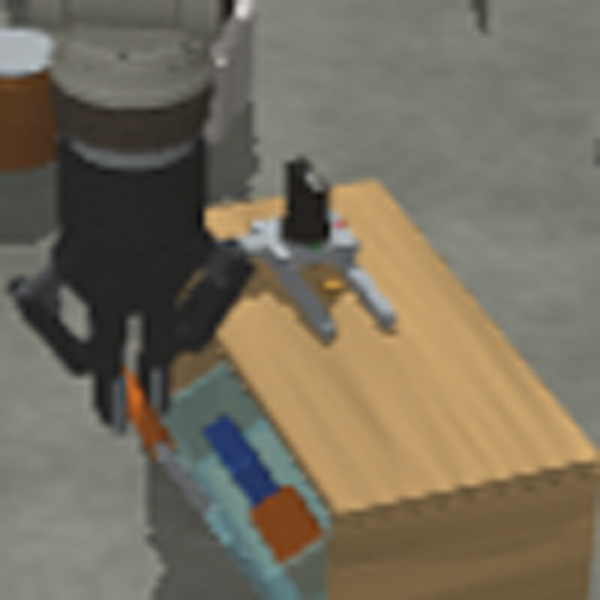

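View pics/top5.png

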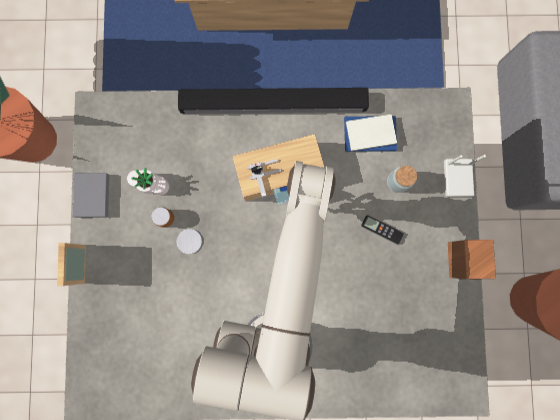

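```bash
python3 - <<'E'
from h import *
y=np.radians(14.7);ux=np.array([np.cos(y),np.sin(y),0]);uy=np.array([-ux[1],ux[0],0])
H=np.array([.570,-.0805,.155])
res=[]
for f,box in(("pics/side0.png",(300,200,330,240)),("pics/side5.png",(285,215,305,240))):
    m=orange(cv2.imread(f)[...,::-1],box);yy,xx=np.nonzero(m);print(m.sum(),xx.min(),xx.max(),yy.min(),yy.max())
    b=np.c_[xx,yy];c=b.mean(0);u=np.linalg.svd(b-c,full_matrices=False)[2][0];u*=np.sign(u[1]);t=(b-c)@u
    # plane spanned by camera centre and the bar axis; bar axis is along uy => get (x',z) line
    o,d=ray("side",c+u*t.max());k=(uy@H-.045-uy@o)/(uy@d);P=o+k*d
    print("end",P,"x'",ux@(P-H),"z",P[2],"angle(atan)",np.degrees(np.arctan2(-(ux@(P-H)),P[2]-.014)))
for a in(28,30,32):
    Q=H-uy*.045-ux*.141*np.sin(np.radians(a));Q[2]=.014+.141*np.cos(np.radians(a));print(a,proj("side",Q))
Q=H-uy*.045;print(0,proj("side",Q))
E
```

```text
61 307 318 210 225
end [ 0.58   -0.1244  0.1582] x' -0.001421611951200977 z 0.15816413059661127 angle(atan) 0.5649791287664586
27 291 296 223 233
end [ 0.5087 -0.1431  0.1413] x' -0.0751655912520666 z 0.1412756407993624 angle(atan) 30.564963320133007
28 [297.667  233.2035]
30 [296.3444 234.1005]
32 [295.0478 235.0311]
0 [317.8023 224.7913]
```

The side view gives a tilt of 30.0 degrees, measured against the shut picture. In the top view every bystander is in its place. I'll check it is steady, then hand in.

Emit:
move_arm(targets=[[[0,0,0],[0,0,0],1],[[0,0,0],[0,0,0],1],[[0,0,0],[0,0,0],1]])

```text
time: 10.5
tcp_pos: [0.5015, -0.0966, 0.121]
ee_rot: [0.703, -0.091, 0.7, 0.09]
contact_force: [1.5, 0.8, 2.5]
opening: 0.0116
```

```bash
python3 - <<'E'
from h import *
s,_=st();print(np.round(s["joint_vel"],4))
a=cv2.imread("pics/top0.png").astype(int);b=ctrl.read_camera("top")[...,::-1].astype(int)
for n,(x0,y0,x1,y1) in dict(jar=(385,160,420,195),planter=(122,165,172,198),remote=(358,212,408,246),coaster=(174,227,205,256),candle=(148,204,176,229)).items(): print(n,abs(a-b)[y0:y1,x0:x1].mean().round(2))
E
```

```text
t 10.5 tcp [ 0.5015 -0.0966  0.121 ] jaw yaw 14.7 x [ 0.004   0.0001 -1.    ] j [-0.19 -0.02 -0.15  1.44  0.    1.12] F [1.5 0.8 2.5] M [ 0.21 -0.36 -0.01] op 0.0116
[ 0.0029  0.0011  0.0015  0.0008 -0.0017  0.0007]
jar 3.48
planter 3.44
remote 15.14
coaster 4.23
candle 3.82
```

```bash
python3 - <<'E'
from h import *
for f in("pics/top0.png","pics/top5.png"):
    m=black(cv2.imread(f)[...,::-1],(355,208,410,248));y,x=np.nonzero(m);print(m.sum(),x.mean(),y.mean(),x.min(),x.max(),y.min(),y.max())
print(ctrl.hand_in())
E
```

```text
233 387.3476394849785 232.30042918454936 362 402 216 243
240 386.6333333333333 231.74166666666667 362 402 215 243
the job is handed in; nothing more can be done
None
```

The job is handed in: the knob is turned, the bolt is fully left, and the arm is holding the tray open at 30 degrees by its handle. It took about 10.5 s of the 48 s allowed.

- **Knob:** I gripped it and turned it 78 degrees clockwise. It started about 11 degrees past zero, so it ended at about 1.55 rad, roughly a quarter turn. I worked that out from the gripper's angle and have no direct reading of the knob. In the pictures it looks turned.
- **Bolt:** I slid it left about 52 mm to its stop, where I felt about 7 N of resistance. The side picture shows its tongue clear of the tray.
- **Tray:** Two checks agree on 30 degrees. The gripper's movement works out to about 30, and the side picture gives 30.0 against the shut picture (30.6 taken alone).
- **Holding steady:** The joints were nearly still (0.003 rad/s or less), with 2–3 N on the tool. The gripper read an opening of about 12 mm on the 14 mm bar. It also read about 1 mm under on the knob.
- **Other things:** The jar, planter, coaster and candle look unchanged from above. The plain picture difference was higher for the remote (15, against about 4 for the others). Its outline is within a pixel of where it started, so I put that down to lighting or shadow, but I didn't confirm that.

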